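Count three lamp modules into the packing frame with the ruler

ROBOT

A 6-joint arm with a two-finger parallel gripper is mounted at the origin on the work surface. World frame = base frame: x ahead of the robot, y to its left, z up, the work surface at z = 0. Lengths are in m, angles in rad, forces in N, time in s.
With the tool pointing down it reaches from about 0.275 to 0.825 m from the base axis. Payload 5.2 kg.
Tool frame: the origin (TCP) lies at the very end of the fingers, on their centre line; the grasp point (between the pads) lies 19 mm behind it; y points along the fingers, x is the direction in which the jaws open and shut, and the axes are right-handed (so a half turn about y gives the same grasp; the last joint's range is limited). The gripper opens to 93 mm and grips with 3 to 60 N. Pads are 15 mm wide; open, the fingers measure 128 mm over their backs; the gripper's body (75 mm by 188 mm) begins 65 mm behind the grasp point.
Start: joints at [-1.384, 0.259, 1.535, -0, 1.348, -0.203], TCP at [0.209, -0.509, 0.219] pointing down, gripper open.
Joint ranges: [-3.14, 3.14], [-0.91, 2.08], [0.19, 2.58], [-1.22, 4.36], [0.22, 2.71], [-3.12, 3.12]. Speed limits (rad/s): [2.57, 2.57, 3.14, 3.14, 3.14, 3.14].

INTERFACE

Orientations are given as a rotation vector (axis times angle).
In Python, from rig import manip gives the robot as it stands. Calls block until the motion is done:
- manip.reach(position, orientation): joint-space move of the TCP to a pose.
- manip.line_to(position, rotation=None, rate=0.15): straight line of the TCP; rotation=None keeps the orientation; rate is the mean speed in m/s.
- manip.movej(angles): joint-space move.
- manip.command_gripper(opening, force=None): opening from 0.0 (shut) to 1.0 (fully open); force is the grip in N (None keeps the last); returns when the fingers have stopped.
- manip.pause(seconds).
- manip.solve_ik(position, orientation): joint angles nearest the present ones, or None.
- manip.snapshot(name): name is "side" or "top"; returns a dict with "frame" (420x560x3 uint8, red, green, blue), "camera_matrix" (3x3 intrinsics, pixels), "R" (3x3) and "t" (3): a world point X has camera coordinates R X + t. Camera axes: x right, y down, z forward; pixel columns grow to the right and rows downward; lengths in m; the calibration is good to about 2 mm. A picture is of the moment at which its call begins. There is no depth.
A pose or a line that the arm cannot do raises manip.PlanningError and nothing moves.
- manip.finish_job(): hands the job in, once; it reports no verdict.
Readings, each from a call of its own:
- manip.read_clock(): time.
- manip.read_qpos(): joint angles.
- manip.read_dq(): joint speeds.
- manip.read_joint_efforts(): joint torques, N m.
- manip.read_eef_pos(): TCP position.
- manip.read_tcp_rot(): TCP orientation.
- manip.read_ft_force(): force on the tool from outside, world axes, zero at the start.
- manip.read_wrist_torque(): the same for the moment, N m.
- manip.read_gripper_width(): opening from 0.0 (shut) to 1.0 (fully open).
Only numpy, scipy, OpenCV 4.12 (cv2) and the standard library are available. Lean on these libraries where they do the work, as an engineer would, in place of code of your own. Each camera call takes 0.05 s, during which the arm holds its last target. There are 200 camera calls.

TASK

Pick up the ruler by its upright grip and use its edge to slide exactly three of the five lamp modules into the white packing frame, so that they lie squared up in one straight line, flat against its back wall. Leave the other two modules where they are, do not touch any module with the gripper's fingers, and do not disturb anything else. Finish by setting the ruler down flat on the table, outside the frame.

Things in the scene. Friction and masses are not known exactly. Their poses are not given: they have to be found in the camera images.
- bay: packing frame: three-sided white plastic fence fixed to the table, no floor and no front, open towards its -x (the robot's side). Walls 16 high and 8 thick. Origin on the table in the middle of the frame; inner face of the back wall at x = +40, open mouth at x = -45, inner faces of the side walls at y = -115 and +115. z up
- lamp_a: one of five identical lamp modules: white plastic block 36 long (its x) x 28 wide (its y) x 12 high, a black board and small clear lamp on top (to 15 high), 30 g; origin at the centre of its underside, z up. They lie in a row on a grey strip (paper-thin, no step) before the frame's mouth
- lamp_b: another lamp module, as lamp_a. The row runs along the frame's y, pitch about 54 (give or take 10 between neighbours), modules out of line by up to 12 either way and each turned up to 0.2 rad; the row's middle may be up to 50 left or right of the frame's
- lamp_c: another lamp module, as lamp_a
- lamp_d: another lamp module, as lamp_a
- lamp_e: another lamp module, as lamp_a
- ruler: flat aluminium ruler 148 long (its y) x 36 wide (its x) x 8 thick, lying left or right of the row; both long edges straight. On its middle stands a black grip, 50 long (y) x 16 thick (x), from 8 to 62 high; take it across the 16 mm, fingertips 20 or more above the table so that they pass over the modules. 140 g. Origin: centre of underside, z up
- mouse: bystander, not to be moved; origin at the centre of its underside: black computer mouse, 104 x 60 x 33 high, at the opposite side of the row from the ruler
- buzzer: bystander, not to be moved; origin at the centre of its underside: round white buzzer, diameter 38, 16 high, beside the frame
- dial: bystander, not to be moved; origin at the centre of its underside: square white module 46 x 46 x 12 with a black knob on top to 26 high, beside the frame
- battery_box: bystander, not to be moved; origin at the centre of its underside: black battery box 66 x 34 x 20 high, left of the frame
- screwdriver: bystander, not to be moved: screwdriver about 170 long, lying behind the frame

How it is judged:
By the outcome, as a careful person would: the job done as asked, in the order asked, and still so for the second after the job is handed in, with the robot touching nothing.
It also fails if it takes over 48 s, if anything falls off the work surface, if the arm or the gripper's body presses on something with over 40 N, if the wrist force passes 120 N, or if a joint passes its speed limit or range.

## Working session

There is one attempt and no reset: what is moved stays moved. The work goes in short steps, each a Python script; the robot and the scene stay as the last script left them, time stands still between calls to the robot, and variables do not carry over. Pictures are saved under pics/ and viewed, about 8 in all and at most 12, crops included, and the job is handed in when it is done.

```bash
ls; mkdir -p pics; python3 - <<'E'
from rig import manip
import cv2,numpy as np
for n in("top","side"):
    s=manip.snapshot(n); cv2.imwrite(f"pics/{n}0.png",s["frame"][...,::-1]); np.savez(f"{n}0.npz",**s)
    print(n,s["camera_matrix"].tolist(),(-s["R"].T@s["t"]).round(3),s["R"].round(3).tolist())
print(manip.read_clock(),manip.read_tcp_rot())
E
```

```text
pics
top [[411.2310749103357, 0.0, 268.6313547129608], [0.0, 411.2310749103357, 215.44954138687578], [0.0, 0.0, 1.0]] [0.486 0.009 0.933] [[-0.005, -1.0, -0.01], [-0.99, 0.006, -0.144], [0.144, 0.009, -0.99]]
side [[493.87331675697027, 0.0, 281.287217842088], [0.0, 493.87331675697027, 213.17294177134633], [0.0, 0.0, 1.0]] [0.115 0.923 0.717] [[-0.865, -0.501, 0.018], [-0.29, 0.47, -0.834], [0.41, -0.727, -0.551]]
0.1 [-1.36758813  0.91822098 -0.91639265]
```

View pics/top0.png

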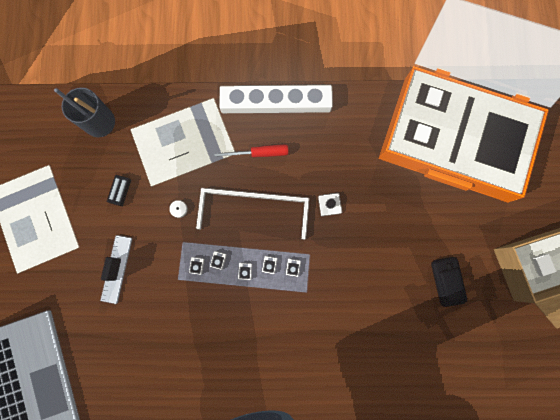

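View pics/side0.png

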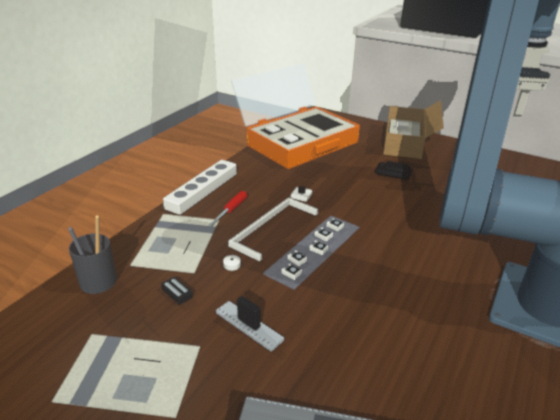

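The top view shows the ruler at (116,270), the frame's back wall from (200,190) to (307,200) and the lamps at (196,266), (217,261), (244,271), (269,264) and (293,267). The mouse is on the far right. The side view agrees with this layout. Next I'll measure positions.

```bash
cat > h.py <<'E'
import cv2,numpy as np
def ray(s,uv,z):
    uv=np.atleast_2d(uv).astype(float); d=np.c_[uv,np.ones(len(uv))]@np.linalg.inv(s["camera_matrix"]).T@s["R"]
    c=-s["R"].T@s["t"]; return (c+d*((z-c[2])/d[:,2])[:,None])[:,:2]
def blobs(s,box,lo=150,z=.012,amin=25,up=4):
    """bright grey blobs in box (u0,v0,u1,v1): min-area rectangles of world contour at height z"""
    u0,v0,u1,v1=box; im=cv2.resize(s["frame"][v0:v1,u0:u1],None,fx=up,fy=up,interpolation=cv2.INTER_CUBIC)
    m=(im.min(2)>lo).astype(np.uint8); out=[]
    for c in cv2.findContours(m,cv2.RETR_EXTERNAL,cv2.CHAIN_APPROX_NONE)[0]:
        if cv2.contourArea(c)<amin*up*up: continue
        p=ray(s,(c[:,0]+.5)/up-.5+[u0,v0],z).astype(np.float32)
        (cx,cy),wh,a=cv2.minAreaRect(p*1000); out.append((cx,cy,*wh,a,p))
    return sorted(out,key=lambda b:-b[1])
E
python3 - <<'E'
from h import *
s=dict(np.load("top0.npz"))
for n,box,z,lo in(("lamps",(178,240,312,294),.012,140),("frame",(190,180,316,242),.016,150),("ruler",(95,230,140,310),.008,130)):
    for b in blobs(s,box,lo,z): print(n,np.round(b[:5],1))
c=s["frame"][170:310,90:350]; cv2.imwrite("pics/crop.png",cv2.resize(c,None,fx=3,fy=3,interpolation=cv2.INTER_CUBIC)[...,::-1])
# ruler grip top by dark pixels
u0,v0,u1,v1=95,230,140,310
E
```

```text
lamps [508.2 181.   30.3  38.1  80.9]
lamps [520.2 132.9  30.4  37.9  74.1]
lamps [495.6  71.9  30.9  38.1  86.4]
lamps [509.1  17.3  32.3  38.7  80. ]
lamps [503.1 -34.9  30.7  38.9  80.2]
frame [625.6  54.5 247.   94.7  84. ]
ruler [502.  360.8  37.7 149.2  79.4]
```

View pics/crop.png

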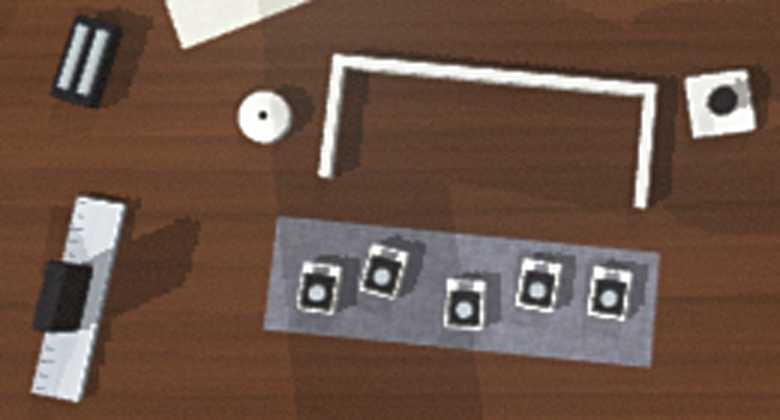

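Lamp sizes (about 30x38 mm), the frame (247x95) and the ruler (149x38) match their specs. The frame yaw is about -6°. The middle three lamps (b, c, d) fit under the ruler with about 18 mm to spare on each side. I'll grasp the ruler.

```bash
cat >> h.py <<'E'
from scipy.spatial.transform import Rotation as Ro
def rot(deg):
    c,s=np.cos(np.radians(deg)),np.sin(np.radians(deg)); x=np.array([c,s,0]);y=np.array([0,0,-1.])
    return Ro.from_matrix(np.c_[x,y,np.cross(x,y)]).as_rotvec()
C=np.array([.6256,.0545]); YAW=-6.0   # frame outline centre (bay x=+.0015), yaw
def bay(x,y,z):
    c,s=np.cos(np.radians(YAW)),np.sin(np.radians(YAW)); x-=.0015
    return [C[0]+c*x-s*y,C[1]+s*x+c*y,z]
E
python3 - <<'E'
from h import *; from rig import manip
P=[.502,.361]
for a in(79.4,-100.6):
    b=a-85.4
    for p,r in((P+[.12],a),(P+[.026],a),(bay(-.19,.007,.08),b),(bay(-.19,.007,.08),b+180),(bay(-.014,.007,.0275),b)):
        q=manip.solve_ik(p,rot(r)); print(r,None if q is None else np.round(q,2))
print(Ro.from_rotvec(manip.read_tcp_rot()).as_matrix().round(2).tolist())
E
```

```text
79.4 [ 0.44  0.46  1.5  -0.    1.19 -0.94]
79.4 [ 0.44  0.56  1.59 -0.    1.   -0.94]
-6.0 [-0.07  0.22  1.97 -0.    0.95  0.04]
174.0 [-0.07  0.22  1.97 -0.    0.95 -3.1 ]
-6.0 [-0.08  0.55  1.6  -0.    0.99  0.03]
-100.6 [ 0.44  0.46  1.5  -0.    1.19  2.2 ]
-100.6 [ 0.44  0.56  1.59 -0.    1.    2.2 ]
-186.0 [-0.07  0.22  1.97 -0.    0.95 -3.1 ]
-6.0 [-0.07  0.22  1.97 -0.    0.95  0.04]
-186.0 [-0.08  0.55  1.6  -0.    0.99 -3.12]
[[0.38, -0.0, 0.92], [-0.92, 0.0, 0.38], [-0.0, -1.0, 0.0]]
```

```bash
python3 - <<'E'
from h import *; from rig import manip
P=[.502,.361]; r=rot(79.4)
manip.reach(P+[.14],r); manip.line_to(P+[.026],rate=.12)
manip.command_gripper(0.0,force=55)
print(manip.read_gripper_width()*93,manip.read_ft_force(),manip.read_eef_pos())
manip.line_to(P+[.09],rate=.12)
manip.pause(.2);print(manip.read_ft_force(),manip.read_clock(),manip.read_gripper_width()*93)
manip.line_to(bay(-.19,.007,.09),rot(-6.0),rate=.15)
manip.pause(.2)
for n in("top","side"):
    s=manip.snapshot(n); np.savez(f"{n}1.npz",**s)
    cv2.imwrite(f"pics/{n}1.png",s["frame"][...,::-1])
print(manip.read_clock())
E
```

```text
15.627066217805568 [-0.33725117  0.50123632 -0.81357451] [0.50198159 0.36097465 0.02593836]
[-0.25589701 -0.47707334 -1.88154669] 6.475 15.954322004272514
8.8417
```

View pics/side1.png

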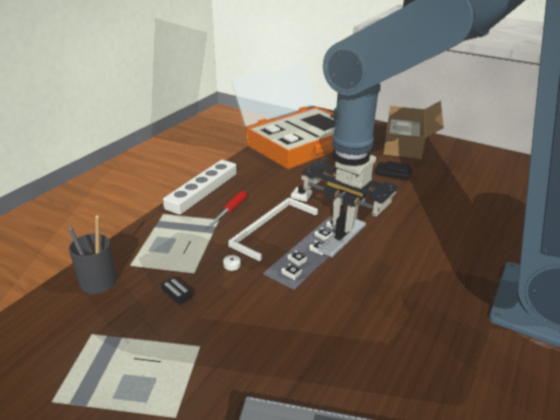

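View pics/top1.png

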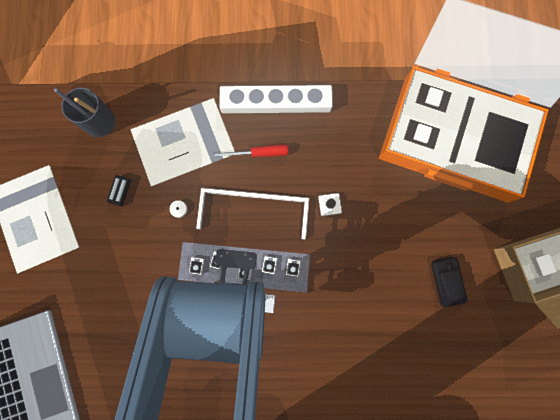

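The ruler is gripped and level. Its right end shows at (269,303) in the top view. I'll check the end's offset and orientation from that blob before lowering.

```bash
python3 - <<'E'
from h import *
s=dict(np.load("top1.npz"))
Rm=np.array(rot(-6.0))
for b in blobs(s,(258,291,285,320),130,.072):
    p=b[5]; c,sn=np.cos(np.radians(YAW)),np.sin(np.radians(YAW))
    d=p-C; q=np.c_[c*d[:,0]+sn*d[:,1]+.0015,-sn*d[:,0]+c*d[:,1]]
    print(b[:5],q.min(0),q.max(0))
E
```

```text
(429.0280456542969, 16.74665641784668, 19.300382614135742, 36.75505447387695, 85.59983825683594) [-0.20842033 -0.06773748] [-0.17157459 -0.04834302]
```

The end is where it should be (bay y = -0.0677 measured, -0.067 expected; x from -0.208 to -0.172). I'll lower it and push.

```bash
python3 - <<'E'
from h import *; from rig import manip
f=np.array([np.cos(np.radians(YAW)),np.sin(np.radians(YAW)),0])
manip.line_to(bay(-.19,.007,.0275),rate=.1)
print(manip.read_ft_force())
manip.line_to(bay(-.022,.007,.0275),rate=.05)
F0=manip.read_ft_force()@f; print("F",F0,manip.read_ft_force(),manip.read_clock())
x=-.022
while x<-.004:
    x+=.001; manip.line_to(bay(x,.007,.0275),rate=.03); manip.pause(.1)
    F=manip.read_ft_force()@f; T=manip.read_wrist_torque(); print(round(x,3),round(F,2),T.round(2))
    if F<F0-12: break
manip.pause(.2)
for n in("top","side"):
    s=manip.snapshot(n); np.savez(f"{n}2.npz",**s)
cv2.imwrite("pics/side2.png",cv2.resize(s["frame"][160:310,180:400],None,fx=3,fy=3,interpolation=cv2.INTER_CUBIC)[...,::-1])
print(manip.read_clock(),manip.read_eef_pos())
E
```

```text
[-0.20093324 -0.53322376 -1.7656478 ]
F 0.306538132052275 [ 0.3735891   0.62188235 -2.72129006] 13.125
-0.021 -0.75 [-0.1  -0.04 -0.  ]
-0.02 -0.58 [-0.01 -0.06 -0.06]
-0.019 0.33 [-0.05 -0.   -0.04]
-0.018 0.65 [-0.04 -0.03  0.05]
-0.017 0.63 [-0.06 -0.09 -0.06]
-0.016 -0.27 [-0.03  0.   -0.01]
-0.015 -0.07 [ 0.02 -0.03  0.05]
-0.014 -1.29 [-0.02 -0.05 -0.01]
-0.013 -3.38 [-0.01  0.67  0.13]
-0.012 -6.74 [-0.01  1.2   0.16]
-0.011 -8.78 [0.07 1.6  0.07]
-0.01 -11.36 [0.12 1.97 0.13]
-0.009 -12.51 [0.1  2.34 0.05]
17.975 [0.61138589 0.06313395 0.02660059]
```

View pics/side2.png

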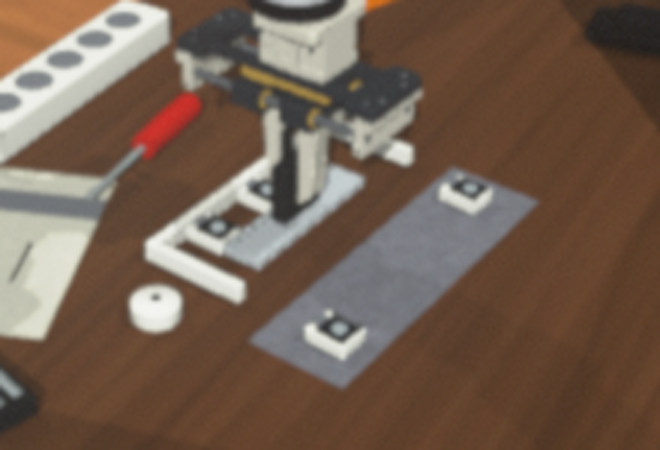

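The modules are against the wall: force rose at x = -0.014, as predicted. I'll back off, carry the ruler aside and inspect before setting it down.

```bash
python3 - <<'E'
from h import *; from rig import manip
manip.line_to(bay(-.02,.007,.0275),rate=.02)
manip.line_to(bay(-.19,.007,.0275),rate=.1)
manip.line_to(bay(-.19,.007,.09),rate=.12)
manip.line_to([.502,.361,.09],rot(79.4),rate=.17)
manip.pause(.2)
for n in("top","side"):
    s=manip.snapshot(n); np.savez(f"{n}3.npz",**s)
    if n=="top":
        cv2.imwrite("pics/top3.png",cv2.resize(s["frame"][170:310,90:350],None,fx=3,fy=3,interpolation=cv2.INTER_CUBIC)[...,::-1])
        for b in blobs(s,(178,240,312,294),140,.012): print(np.round(b[:5],1))
print(manip.read_clock())
E
```

```text
[508.1 180.9  31.7  38.9  81.8]
[538.  162.3  25.2  12.   87.7]
[512.  145.6  11.8  25.   74.8]
[499.9 111.5  11.1  28.4  21.1]
[508.6  39.8  59.   23.8  11.4]
[471.3  37.4  34.9  19.9  81.4]
[ 4.879e+02 -4.000e-01  1.060e+01  2.930e+01  2.940e+01]
[503.  -34.9  30.9  39.   80.1]
23.3333
```

View pics/top3.png

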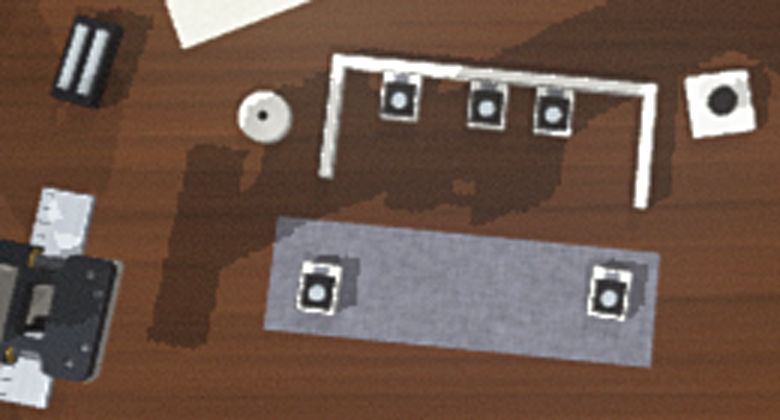

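All three modules sit against the back wall, with lamp centres at (398,100), (486,108) and (553,114) collinear and parallel to the wall. a and e are unmoved. I'll check this numerically from the saved frame by measuring front edges and the wall line.

```bash
python3 - <<'E'
from h import *
s=dict(np.load("top3.npz")); c,sn=np.cos(np.radians(YAW)),np.sin(np.radians(YAW))
def tob(p): d=p-C; return np.c_[c*d[:,0]+sn*d[:,1]+.0015,-sn*d[:,0]+c*d[:,1]]
# brightness profile along bay x through each module & edges: last bright x towards mouth at several y
g=cv2.cvtColor(s["frame"],cv2.COLOR_RGB2GRAY).astype(np.float32)
def proj(bx,by,z):
    X=np.c_[C[0]+c*(bx-.0015)-sn*by,C[1]+sn*(bx-.0015)+c*by,np.full(len(by),z)]
    q=(X@s["R"].T+s["t"])@s["camera_matrix"].T; return (q[:,:2]/q[:,2:]).astype(np.float32)
xs=np.linspace(-.03,.02,201)   # front edge of top face; strongest gradient
for y0 in(.067,.0037,-.0492):
    out=[]
    for dy in np.arange(-.010,.0101,.0025):
        p=proj(xs,np.full(201,y0+dy),.012); v=cv2.remap(g,p[:,0],p[:,1],cv2.INTER_LINEAR).ravel()
        hi=np.max(v); i=np.argmax(v>(v[:20].mean()+hi)/2); out.append(xs[i])
    print(y0,np.round(np.array(out)*1000,1), "slope deg",round(np.degrees(np.polyfit(np.arange(-.010,.0101,.0025),out,1)[0]),1))
# wall top inner edge
xs=np.linspace(.06,.02,201)
xo=[]
ys=[.1,.03,.04,-.02,-.08,-.1]
for y in ys:
    p=proj(xs,np.full(201,y),.016); v=cv2.remap(g,p[:,0],p[:,1],cv2.INTER_LINEAR).ravel()
    k=np.argmax(v); j=k+np.argmax(v[k:]<(v[k]+v[-20:].mean())/2); xo.append(xs[j]*1000)
print("wall inner",np.round(xo,1))
E
```

```text
0.067 [3.8 2.8 3.  3.  3.3 3.3 3.3 2.5 2.3] slope deg -2.3
0.0037 [3.3 3.  3.  3.5 3.3 3.5 3.3 3.3 3.3] slope deg 0.5
-0.0492 [3.5 3.3 3.3 3.3 3.  3.3 3.5 3.  3.5] slope deg -0.1
wall inner [37.8 37.6 37.6 39.  38.6 38.8]
```

The front edges are at 3.2 ± 0.3 mm for all three, with 4 mm expected, so they are collinear and flush. I'll set the ruler down.

```bash
python3 - <<'E'
from h import *; from rig import manip
manip.line_to([.502,.361,.032],rate=.12); manip.line_to([.502,.361,.0262],rate=.02); manip.pause(.2)
print(manip.read_ft_force(),manip.read_eef_pos())
manip.command_gripper(1.0); manip.line_to([.502,.361,.16],rate=.12)
manip.reach([.40,.42,.25],rot(79.4)); manip.pause(.3)
for n in("top","side"):
    s=manip.snapshot(n)
    if n=="side": cv2.imwrite("pics/side4.png",s["frame"][...,::-1])
    else: cv2.imwrite("pics/top4.png",cv2.resize(s["frame"][170:330,60:360],None,fx=2.6,fy=2.6,interpolation=cv2.INTER_CUBIC)[...,::-1])
print(manip.read_clock())
E
```

```text
[ 0.36669866  0.09249268 -1.90056607] [0.50205972 0.36104938 0.02630925]
28.2
```

View pics/side4.png

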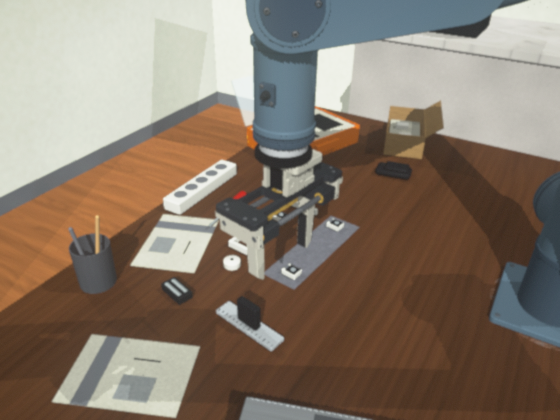

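View pics/top4.png

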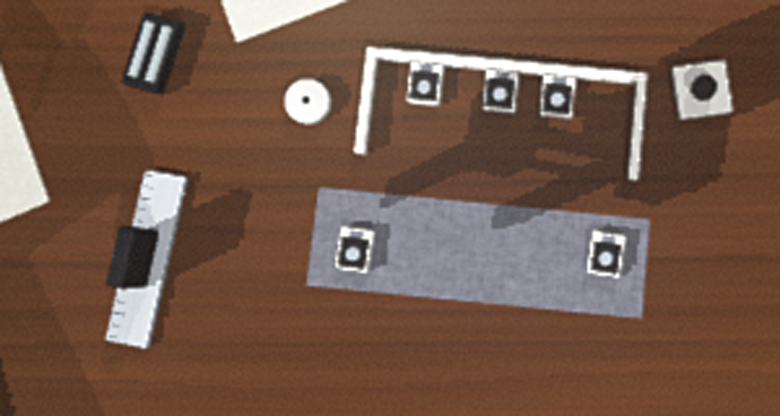

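The ruler lies flat at (146,260) in the crop, the three modules stand against the back wall, and the two outer modules and the bystanders look unchanged. Handing in.

```bash
python3 -c "
from rig import manip
print(manip.finish_job())"
```

```text
the job is handed in; nothing more can be done
None
```

I gripped the ruler by its upright grip and slid the middle three modules (b, c and d) into the frame against its back wall. I pressed them square with about 12 N, then set the ruler down flat at its original place. The job was handed in at about 28 s on the robot's clock.

**Modules in the frame:** their front edges all measured 3.2 ± 0.3 mm in the frame's x, against 4 mm expected and 2 mm calibration error. Two of them measured within 0.5° of square. The leftmost read -2.3°, which I put down to pixel noise and shadow.

**Frame angle:** the wall-edge check suggested my frame yaw could be off by about 0.4° (also measured in shadow), which I did not correct.

**Other two modules:** they had not moved; their positions agreed to about 0.1 mm before and after the push.

**Ruler and bystanders:** the final views show the ruler flat and outside the frame. The bystanders in view look undisturbed; I judged that by eye, and the screwdriver was last seen clearly before the push.

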